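# Wedge the graphite forming block tight in its holder

### The arm

A 6-joint arm with a two-finger parallel gripper is mounted at the origin on the work surface. World frame = base frame: x ahead of the robot, y to its left, z up, the work surface at z = 0. Lengths are in m, angles in rad, forces in N, time in s.
With the tool pointing down it reaches from about 0.375 to 0.9 m from the base axis. Payload 3.1 kg.
Tool frame: the origin (TCP) lies midway between the tips of the shut fingers; the grasp point (between the pads) lies 19 mm behind it (manip.hold_point_z is the distance from the TCP to the grasp point, in m); z points along the fingers, y is the direction in which the jaws open and shut (so a half turn about z gives the same grasp; the last joint's range is limited). The gripper opens to 85 mm and grips with 20 to 120 N. Pads are 22 mm wide; open, the fingers measure 114 mm over their backs; the gripper's body (76 mm by 85 mm) begins 54 mm behind the grasp point. The pads swing forward as they close: fully open they stand 13 mm farther back than shut.
Start: joints at [0.945, 0.527, 1.433, -0, 1.181, -0.178], TCP at [0.271, 0.563, 0.231] pointing down, gripper open.
Joint ranges: [-3.08, 3.08], [-0.75, 2.2], [0.22, 2.44], [-1.43, 4.57], [0, 2.65], [-2.85, 2.85]. Speed limits (rad/s): [2.79, 2.79, 3.14, 3.14, 3.14, 3.14].

### API

Orientations are given as a unit quaternion [x, y, z, w].
In Python, from station import manip gives the robot as it stands.
- The arm moves only by the tool drive_tool, never from a script. Its argument "motion" is one flat list of numbers, 7 for each row, row after row: the shift along the tool's x, y, z in mm, then the turn, a rotation vector about the tool's x, y, z in degrees, then the finger opening in mm, from 0 to 85.4. A call has 1 to 8 rows; each row is the pose to reach, as a shift and turn from the pose measured when the call began, along the tool's axes at that moment; what a row does not reach only later rows make up. A row lasts 1/8 s, in which the tool goes at most 62.5 mm and 10.7 degrees, less where a joint would pass 70% of its speed; a pose out of reach is approached as far as the arm can. A call with a gripper value outside its range is refused whole. The fingers move at their own pace and stop on an object; "force" is the grip in N (left out, the last holds). Time passes only in rows, so rows that repeat a pose let the fingers close. It gives the time, the measured TCP pose, the force and the opening at its end, in the units of the state.
- manip.sense(): the state, without advancing time (a new reading comes with each control period).
- manip.snapshot(name): name is "scene" or "top" or "wrist"; returns a dict with "color" (384x512x3 uint8, red, green, blue), "fx", "fy", "cx", "cy" (pixels), "view" (4x4, takes a point from world to camera coordinates). Camera axes: x right, y up, looking along -z (the intrinsics and any distortion apply to the point x, -y, -z); pixel columns grow to the right and rows downward; lengths in m; the calibration is good to about 2 mm. A picture is of the moment at which its call begins. There is no depth.
- manip.sign_off(): hands the job in, once; it reports no verdict.
The state is a dict: "t": time; "q": joint angles; "qd": joint speeds; "tau": joint torques, N m; "tcp_pos": TCP position; "tool_rot": TCP orientation; "force": force on the tool from outside, world axes, zero at the start; "ft_torque": the same for the moment, N m; "finger_gap": opening from 0.0 (shut) to 1.0 (fully open).
Only numpy, scipy, OpenCV 4.12 (cv2) and the standard library are available. Lean on these libraries where they do the work, as an engineer would, in place of code of your own. Each camera call takes 0.05 s, during which the arm holds its last target.

### The job

The graphite forming block lies loose in its metal holder, with the large wooden wedge only started in the gap beside it. Pick up the hammer and, holding it, drive the wedge in with at least three separate taps on its thick end, drawing the hammer back between taps, until the wedge stops advancing and sits tight with the block pressed against the far fence. Then lay the hammer flat on the open bench, let go of it, and leave the other things where they lie; the gripper itself must not push the wedge or the block.

Things in the scene. Friction and masses are not known exactly. Their poses are not given: they have to be found in the camera images.
- holder: Fixed steel base plate 165 x 260 x 8 mm, origin on the table, with a 40 mm high aluminium fence on the far (+x) side (inner face x = 0.0773) and an end stop (face y = -0.065). Its +x points away from the robot; the wedge is driven along its -y. Fences end at y = 0.065; the tight wedge's tail stands 30 to 60 mm beyond. Plate ends at y = 0.165.
- near_fence: Fixed aluminium fence, 22 x 150 x 40 mm, on the base plate's robot side, parallel to the holder's y. Origin on its inner (+x) face, at its underside, 65 mm from its +y end. Its set differs: 1 to 5 mm to the robot's side of the holder's x = 0. The wedge's flat side slides along it.
- block: Loose graphite block, 0.5 kg, 120 mm along y, 46 mm high, dark grey with three shallow cups on top. +x side flat (against the far fence when tight), -x side tapered 1:6, so that the gap for the wedge narrows to -y. Origin on its underside.
- block_center (a point): Point half-way up the block; when the block is pressed against the far fence it lies at x = +0.045 in the holder's frame.
- wedge: Loose light-wood wedge, 0.15 kg, 150 mm long (y), 50 high, 14 thick at the tip, 39 at the tail, taper 1:6. Origin: tip end, flat (-x) side, underside. Stands on the plate, tip in the gap; 30 to 80 mm of advance along the holder's -y makes it tight. Slides easily until both sides bear, then stops and is self-locking; taps of 10 to 20 N on the stopped wedge set it tight.
- wedge_tail (a point): Centre of the wedge's thick end face, the face to strike (39 mm wide, 50 mm high; height z = 0.033). The face looks along the wedge's +y.
- wedge_tip (a point): Centre of the wedge's thin end.
- hammer: Hammer, 0.4 kg, lying flat on the table. Head: cylinder 46 mm in diameter, 90 mm long along the hammer's y, two equal soft black faces at y = +-45 mm. Wooden handle along -x, 20 mm wide (y), 28 mm high, ending in a round 46 mm pommel at x = -0.222. Origin under the middle of the head; lying flat its z is up.
- hammer_grip (a point): Place to grip the handle: on its axis, 65 mm from the head's centre, 23 mm above the hammer's underside. Fingers close along the hammer's y (20 mm).
- hammer_head (a point): Centre of the hammer's head, on the handle's axis, 23 mm above the hammer's underside.
- spare_wedge: Bystander: a smaller wooden wedge, 100 mm long, 35 mm high, lying on the bench.
- spare_block: Bystander: small plain graphite block, 50 x 80 x 40 mm.
- spanner: Bystander: spanner lying flat.
- brush: Bystander: hand brush lying flat.
- jar: Bystander: amber jar, 64 mm in diameter, 80 mm high.
- gauge_disc: Bystander: brass disc, 60 mm in diameter, 16 mm high.
There are look-alikes about, which are no part of the job. Leave any purple or turquoise look-alike of the wedge alone.

How it is judged:
By the outcome, as a careful person would: the job done as asked, in the order asked, and still so for the second after the job is handed in, with the robot touching nothing.
It also fails if it takes over 42 s, if anything falls off the work surface, if the arm or the gripper's body presses on something with over 40 N, if the wrist force passes 120 N, or if a joint passes its speed limit or range.

## Working session

There is one attempt and no reset: what is moved stays moved. The work goes in short steps, Python scripts to look and compute and a tool call to move; the robot and the scene stay as the last step left them, time stands still between calls to the robot, and variables do not carry over. Pictures are saved under pics/ and viewed, and the job is handed in when it is done.

Besides the shell and the picture viewer there is one more tool, called after ">>>" as name(argument=value, ...), one argument or row to a line, values as JSON. drive_tool: Moves the arm, as the interface text tells. Its arguments: {"type":"object","properties":{"motion":{"type":"array","items":{"type":"number"}},"force":{"type":"number"}},"required":["motion"]}

```bash
mkdir -p pics; ls
python3 - <<'E'
from station import manip
import cv2
for n in ["scene","top","wrist"]:
    s=manip.snapshot(n); cv2.imwrite(f"pics/{n}0.png",s["color"][:,:,::-1]); print(n,s["fx"],s["fy"],s["cx"],s["cy"],[k for k in s]); print(s["view"].round(4))
print(manip.sense())
E
```

```text
pics
scene 405.7337860011865 405.7337860011865 248.42750041515006 194.19703478089343 ['color', 'fx', 'fy', 'cx', 'cy', 'view']
[[ 0.8458  0.5335 -0.0052 -0.4252]
 [-0.3818  0.612   0.6926  0.0779]
 [ 0.3727 -0.5839  0.7213 -1.6843]
 [ 0.      0.      0.      1.    ]]
top 487.54904954720087 487.54904954720087 258.03659248618015 193.4272290459986 ['color', 'fx', 'fy', 'cx', 'cy', 'view']
[[ 0.0285 -0.9995  0.013   0.0507]
 [ 0.9806  0.0305  0.1934 -0.4528]
 [-0.1937  0.0072  0.981  -1.5462]
 [ 0.      0.      0.      1.    ]]
wrist 303.4180107749071 303.4180107749071 259.6941151531367 193.01335269329343 ['color', 'fx', 'fy', 'cx', 'cy', 'view']
[[ 0.4334  0.9012 -0.0031 -0.6221]
 [-0.8608  0.4129 -0.2974  0.0381]
 [-0.2667  0.1315  0.9548 -0.3815]
 [ 0.      0.      0.      1.    ]]
{'t': 0.15, 'q': array([ 9.44473888e-01,  5.28231465e-01,  1.43360152e+00, -3.83159061e-07,
        1.18140035e+00, -1.78510287e-01]), 'qd': array([-1.44095990e-03, -3.01922970e-03, -4.18341567e-03,  3.37401555e-05,
        8.99006721e-04, -2.83824483e-04]), 'tau': array([ 1.01591831e-03, -4.42745876e+01, -1.78276259e+01, -2.13898093e-04,
        5.58037122e-03,  1.06224712e-05]), 'tcp_pos': array([0.27027748, 0.56293582, 0.23057348]), 'tool_rot': array([ 2.22039732e-01,  9.75037273e-01, -7.54877477e-04, -3.21116837e-04]), 'force': array([0.01819578, 0.2114125 , 0.02480568]), 'ft_torque': array([ 0.01977828, -0.02181941,  0.00643111]), 'finger_gap': 1.0047298416293213}
```

View pics/scene0.png

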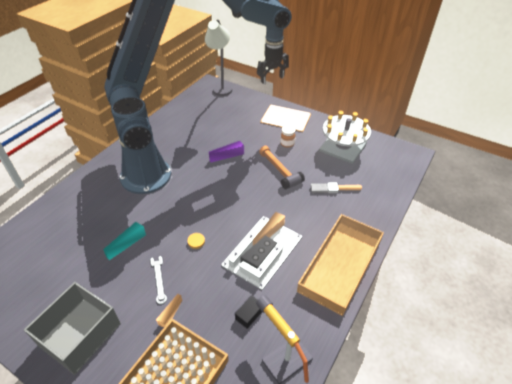

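View pics/top0.png

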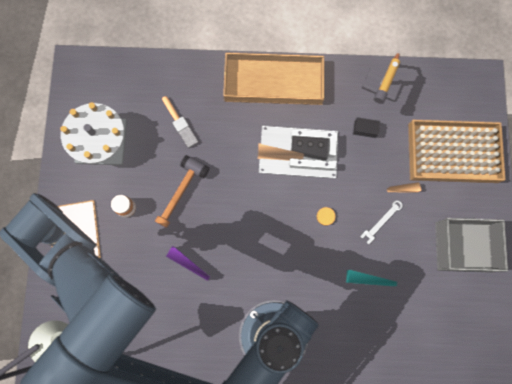

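View pics/wrist0.png

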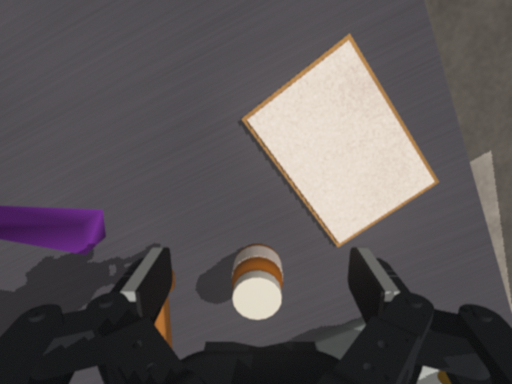

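Top view: hammer head about (194,166), pommel (162,220). Holder plate centre (300,151), with the wooden wedge's tail at (259,152) and the dark block at (310,147). The purple (188,263) and turquoise (372,279) look-alikes and the small spare wedge (405,188) are not the wedge meant. I'll enlarge to confirm.

Run:
```python
import cv2
t=cv2.imread("pics/top0.png")
a=cv2.resize(t[115:190,245:350],None,fx=7,fy=7,interpolation=cv2.INTER_CUBIC); cv2.imwrite("pics/c1.png",a)
a=cv2.resize(t[145:235,145:225],None,fx=6.5,fy=6.5,interpolation=cv2.INTER_CUBIC); cv2.imwrite("pics/c2.png",a)
t=cv2.imread("pics/scene0.png")
a=cv2.resize(t[205:295,215:310],None,fx=6.5,fy=6.5,interpolation=cv2.INTER_CUBIC); cv2.imwrite("pics/c3.png",a)
```

```text
(no output)
```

View pics/c1.png

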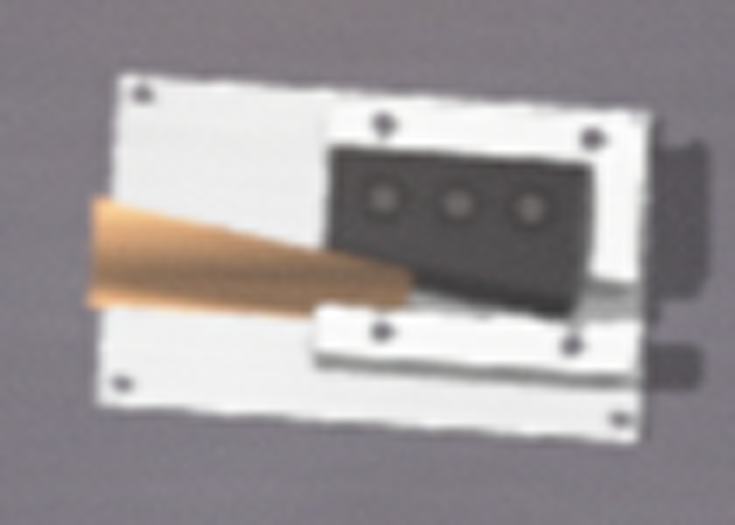

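View pics/c2.png

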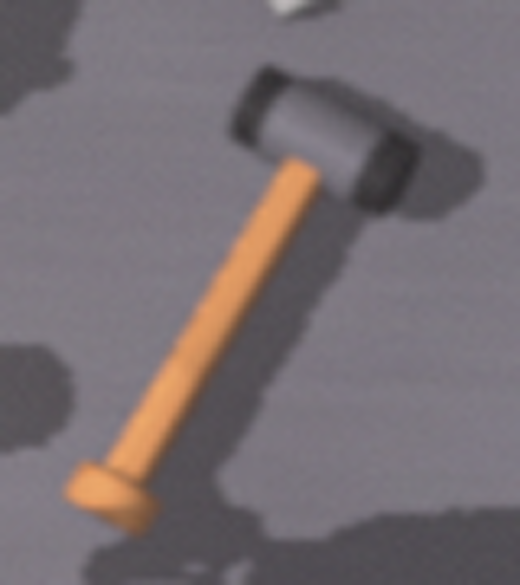

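View pics/c3.png

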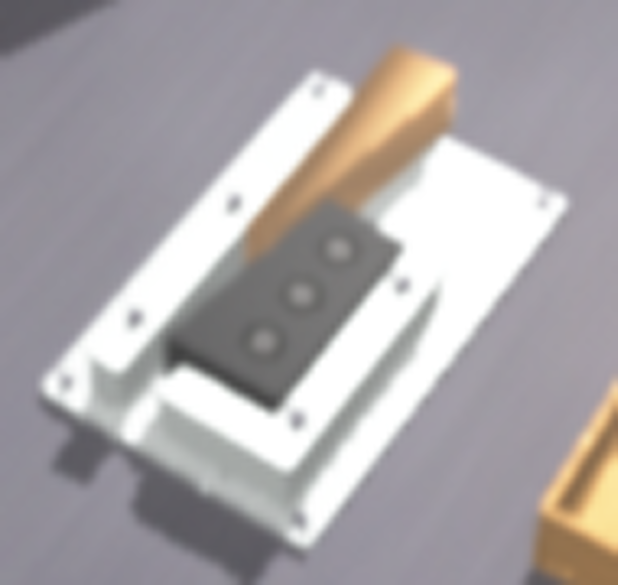

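```bash
cat > h.py <<'E'
import numpy as np, cv2
from station import manip
def ray(s,u,v):
    V=np.array(s["view"]);R=V[:3,:3];t=V[:3,3]
    d=R.T@np.array([(u-s["cx"])/s["fx"],-(v-s["cy"])/s["fy"],-1]); return -R.T@t,d
def pl(s,u,v,z):
    c,d=ray(s,u,v); return c+d*(z-c[2])/d[2]
def px(s,p):
    V=np.array(s["view"]);c=V[:3,:3]@np.array(p)+V[:3,3]
    return np.array([s["cx"]-s["fx"]*c[0]/c[2],s["cy"]+s["fy"]*c[1]/c[2]])
E
python3 - <<'E'
from h import *
s=manip.snapshot("top")
f=lambda x,y,z,k,o:pl(s,(x+.5)/k-.5+o[0],(y+.5)/k-.5+o[1],z)
C=[f(*p,.008,7,(245,115)) for p in [(118,75),(648,112),(638,440),(97,405)]]
print("plate",np.round(C,4)); c=np.mean(C,0);print(c, [np.linalg.norm(C[i]-C[(i+1)%4]) for i in range(4)])
yv=(C[0]+C[3]-C[1]-C[2]);yv/=np.linalg.norm(yv);xv=(C[0]+C[1]-C[2]-C[3]);xv/=np.linalg.norm(xv)
print("yaw from y",np.degrees(np.arctan2(-yv[0],yv[1])),"from x",np.degrees(np.arctan2(xv[1],xv[0])))
W=[f(*p,.058,7,(245,115)) for p in [(95,198),(90,305)]];print("tail top",np.round(W,4),np.linalg.norm(W[0]-W[1]))
W2=[f(*p,.058,7,(245,115)) for p in [(412,270),(408,305)]];print("tip top",np.round(W2,4),np.linalg.norm(W2[0]-W2[1]))
NF=[f(*p,.048,7,(245,115)) for p in [(318,305),(640,330)]];print("near fence top inner",np.round(NF,4))
o=(145,145)
H=[f(*p,.037,6.5,o) for p in [(298,165),(125,470)]];print("handle",np.round(H,4))
d=H[0]-H[1];print("yaw handle",np.degrees(np.arctan2(d[1],d[0])))
print("head faces mid",np.round([f(252,108,.023,6.5,o),f(390,172,.023,6.5,o)],4))
print("pommel",np.round(f(112,497,.03,6.5,o),4))
E
```

```text
plate [[ 0.6968  0.0591  0.008 ]
 [ 0.6864 -0.2011  0.008 ]
 [ 0.5212 -0.1958  0.008 ]
 [ 0.5302  0.0647  0.008 ]]
[ 0.60863894 -0.06828007  0.008     ] [np.float64(0.26041196293649094), np.float64(0.16526483801833422), np.float64(0.2606356194931863), np.float64(0.16664218722990032)]
yaw from y -2.142853464393371 from x -1.8775277456872976
tail top [[0.6183 0.0688 0.058 ]
 [0.5661 0.0697 0.058 ]] 0.052210054550364975
tip top [[ 0.588  -0.0811  0.058 ]
 [ 0.5709 -0.0794  0.058 ]] 0.01715471121816643
near fence top inner [[ 0.5723 -0.0379  0.048 ]
 [ 0.565  -0.1901  0.048 ]]
handle [[0.5245 0.2895 0.037 ]
 [0.3656 0.3668 0.037 ]]
yaw handle -25.95712546009222
head faces mid [[0.5572 0.3167 0.023 ]
 [0.5257 0.2442 0.023 ]]
pommel [0.3528 0.3737 0.03  ]
```

The job's wedge is the light-wood one in the holder (tail 39 mm, 150 mm long, tip at (303,154)). The plate measures 260 x 166 mm with a yaw of about -2°. The hammer grip is near (0.483, 0.309) and the tool is already aligned with it. I'll move above it.

>>> drive_tool(
  motion=[-55,-25,0,0,0,0,85,-110,-50,0,0,0,0,85,-165,-75,20,0,0,0,85,-220,-100,50,0,0,0,85,-270,-122,80,0,0,0,85,-302,-137,110,0,0,0,85,-302,-137,120,0,0,0,85,-302,-137,120,0,0,0,85],
  force=100,
)

```text
t: 1.2
tcp_pos: [0.4822, 0.3086, 0.11]
tool_rot: [0.222, 0.975, -0.001, -0.001]
force: [-1.7, 0.3, 0.3]
finger_gap: 0.994
```

```bash
cat >> h.py <<'E'
from scipy.spatial.transform import Rotation as Ro
def delta(p,yaw=None):
    """shift mm in tool axes to TCP target p; turn deg to make tool y at yaw+90 with z down"""
    st=manip.sense();R=Ro.from_quat(st["tool_rot"])
    d=R.inv().apply(np.array(p)-st["tcp_pos"])*1000
    out=[d.round(1)]
    if yaw is not None:
        best=None
        for k in (0,180):
            a=np.radians(yaw+k); T=Ro.from_matrix(np.array([[-np.cos(a),-np.sin(a),0],[-np.sin(a),np.cos(a),0],[0,0,-1]]).T if 0 else np.column_stack([[-np.cos(a),-np.sin(a),0],[-np.sin(a),np.cos(a),0],[0,0,-1]]))
            r=(R.inv()*T).as_rotvec(degrees=True)
            if best is None or np.linalg.norm(r)<np.linalg.norm(best): best=r
        out.append(best.round(2))
    return out
E
python3 - <<'E'
from h import *
s=manip.snapshot("wrist");cv2.imwrite("pics/w1.png",s["color"][:,:,::-1])
st=manip.sense();print(st["t"],st["tcp_pos"],st["tool_rot"],st["finger_gap"])
print(delta([.483,.309,.006],-26.2))
for p in [(.483,.309,.037),(.5415,.281,.046),(.353,.3737,.046)]:print(px(s,p))
E
```

```text
1.25 [0.4824898  0.30934924 0.11089964] [ 2.21677669e-01  9.75119614e-01 -6.39227649e-04 -5.84320708e-04] 0.993975890905479
[array([-7.000e-01,  1.000e-01,  1.049e+02]), array([-0.09, -0.05,  0.58])]
[262.97154976 205.62487293]
[262.97212317 286.7583614 ]
[267.0963479  -22.74137966]
```

View pics/w1.png

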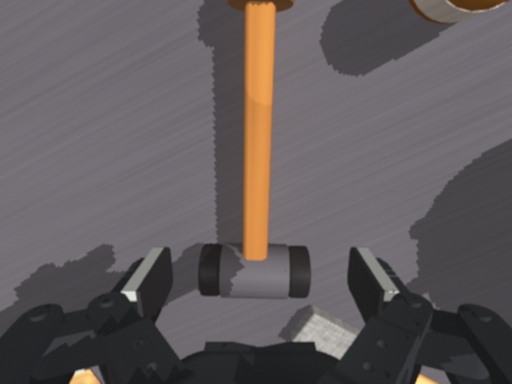

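The wrist view shows the handle vertical (column ~258, row 205) and the head at (255,271). The top-view prediction is off by a few pixels, so I'll re-measure here.

Run:
```python
from h import *
s=manip.snapshot("wrist");im=s["color"].astype(int)
m=(im[...,0]-im[...,2]>70)
pts=[]
for r in (40,80,120,160,200,240):
    c=np.where(m[r,200:320])[0]+200; p=pl(s,c.mean(),r,.037); q=[pl(s,c.min()-.5,r,.037),pl(s,c.max()+.5,r,.037)]
    pts.append(p); print(r,c.min(),c.max(),p.round(4),np.linalg.norm(q[0]-q[1]).round(4))
p=np.array(pts);d=p[-1]-p[0];print(np.degrees(np.arctan2(d[1],d[0])))
# head faces extents: black left face outer edge col ~199, right ~311, row 271
hl,hr=pl(s,199.5,271,.023),pl(s,311,271,.023);print(hl,hr,np.linalg.norm(hl-hr),(hl+hr)/2)
print("handle/head junction",pl(s,256,259,.037),pl(s,256,297,.023), pl(s,256,245,.046))
print(px(s,[.4825,.3093,.0]))
```

```text
40 244 273 [0.3796 0.356  0.037 ] 0.0194
80 244 271 [0.4013 0.3448 0.037 ] 0.0188
120 243 270 [0.4245 0.3328 0.037 ] 0.0195
160 243 268 [0.4496 0.3199 0.037 ] 0.0188
200 243 267 [0.477  0.3062 0.037 ] 0.0189
240 242 266 [0.5066 0.2909 0.037 ] 0.0197
-27.13014578517086
[0.51878525 0.23207992 0.023     ] [0.56048288 0.31931451 0.023     ] 0.09668797487201436 [0.53963406 0.27569721 0.023     ]
handle/head junction [0.52235332 0.28504152 0.037     ] [0.56370804 0.26478709 0.023     ] [0.50707928 0.29258286 0.046     ]
[261.69648283 190.41710118]
```

Run:
```python
from h import *
print(delta([.481,.3055,.006],-27.0))
```

```text
[array([ -0.3,  -4.6, 105.5]), array([-0.03,  0.01,  1.43])]
```

>>> drive_tool(
  motion=[0,-4.5,30,0,0,1.4,60,0,-4.5,65,0,0,1.4,60,0,-4.5,95,0,0,1.4,60,0,-4.5,105,0,0,1.4,60,0,-4.5,105,0,0,1.4,60,0,-4.5,105,0,0,1.4,40,0,-4.5,105,0,0,1.4,10,0,-4.5,105,0,0,1.4,5],
  force=110,
)

```text
t: 2.3
tcp_pos: [0.4815, 0.3061, 0.0079]
tool_rot: [0.234, 0.972, 0.0, 0.001]
force: [-1.4, -0.0, 5.0]
finger_gap: 0.213
```

>>> drive_tool(
  motion=[0,0,0,0,0,0,5,0,0,0,0,0,0,5],
)

```text
t: 2.55
tcp_pos: [0.4813, 0.306, 0.008]
tool_rot: [0.234, 0.972, 0.0, 0.001]
force: [-1.0, -0.1, -0.2]
finger_gap: 0.216
```

Run:
```python
from h import *
s=manip.snapshot("wrist");cv2.imwrite("pics/w2.png",s["color"][:,:,::-1])
st=manip.sense();print(st)
```

```text
{'t': 2.6, 'q': array([ 3.70512386e-01,  7.91118896e-01,  1.71460772e+00, -2.21815582e-04,
        6.34268425e-01, -7.28564650e-01]), 'qd': array([ 0.00068287,  0.00043287, -0.00166295,  0.00043494,  0.00184793,
        0.00043593]), 'tau': array([-2.21798834e-01, -4.51026034e+01, -8.23255867e+00, -4.89901216e-02,
       -1.85133177e-01, -2.11546978e-02]), 'tcp_pos': array([0.48130408, 0.30600263, 0.00798749]), 'tool_rot': array([2.33592028e-01, 9.72334367e-01, 4.01167169e-04, 6.93890849e-04]), 'force': array([-1.43926585,  0.49367473,  0.67770476]), 'ft_torque': array([ 0.01589182,  0.0688816 , -0.01496643]), 'finger_gap': 0.21335239719207863}
```

View pics/w2.png

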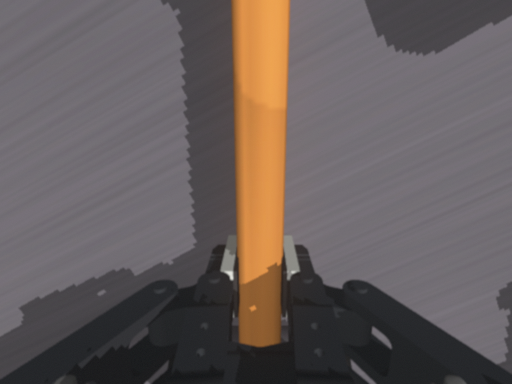

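Gripped at 18 mm opening (handle 20 mm). Lift, turn to yaw -2° and bring the head beyond the wedge tail.

Run:
```python
from h import *
print(delta([.5335,.165,.08],-2.0))
```

```text
[array([-110.6, -101.8,  -72. ]), array([  0.05,   0.08, -25.02])]
```

>>> drive_tool(
  motion=[0,0,-30,0,0,0,5,0,0,-72,0,0,0,5,-30,-25,-72,0,0,-7,5,-60,-50,-72,0,0,-14,5,-90,-80,-72,0,0,-21,5,-110,-102,-72,0,0,-25,5,-110,-102,-72,0,0,-25,5,-110,-102,-72,0,0,-25,5],
)

```text
t: 3.6
tcp_pos: [0.532, 0.1653, 0.0795]
tool_rot: [0.018, 1.0, 0.0, -0.0]
force: [0.2, 0.2, -4.3]
finger_gap: 0.214
```

Run:
```python
from h import *
s=manip.snapshot("top");c=s["color"][:,:,::-1];cv2.imwrite("pics/t2.png",cv2.resize(c[105:215,160:350],None,fx=4,fy=4,interpolation=cv2.INTER_CUBIC))
s=manip.snapshot("scene");c=s["color"][:,:,::-1];cv2.imwrite("pics/s2.png",cv2.resize(c[140:300,210:360],None,fx=4,fy=3.7,interpolation=cv2.INTER_CUBIC))
s=manip.snapshot("wrist");cv2.imwrite("pics/w3.png",s["color"][:,:,::-1])
st=manip.sense();print(st["t"],st["tcp_pos"],st["tool_rot"],st["force"],st["ft_torque"],st["finger_gap"])
```

```text
3.75 [0.53218645 0.16606844 0.07976764] [1.70339781e-02 9.99854813e-01 2.65912121e-04 3.53883658e-04] [ 0.23768804  0.94120533 -3.74124211] [0.06234533 0.17107356 0.0430496 ] 0.21454921222875814
```

View pics/t2.png

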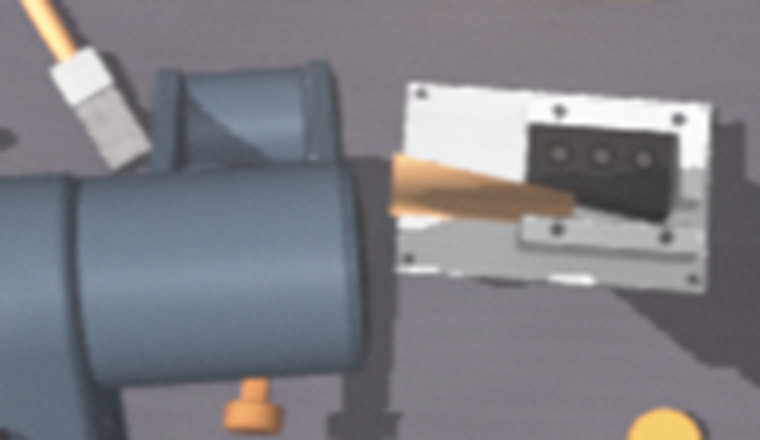

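View pics/s2.png

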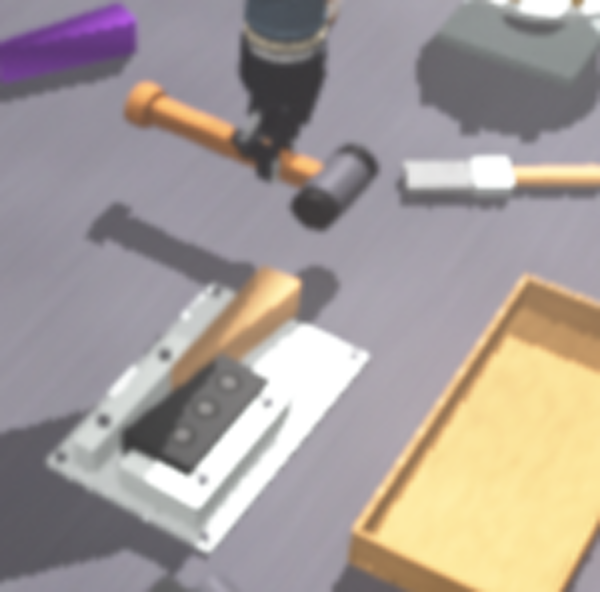

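View pics/w3.png

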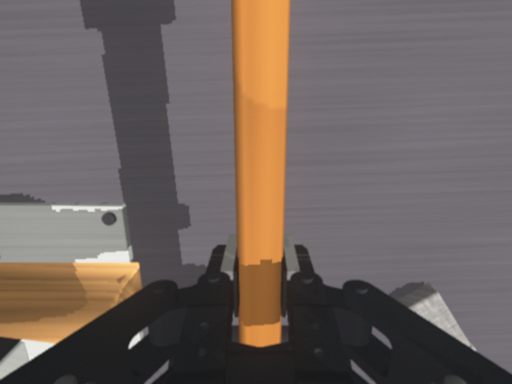

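Run:
```python
import cv2
t=cv2.imread("pics/w3.png");cv2.imwrite("pics/c4.png",cv2.resize(t[190:370,0:200],None,fx=3.3,fy=3.3,interpolation=cv2.INTER_CUBIC))
```

```text
(no output)
```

View pics/c4.png

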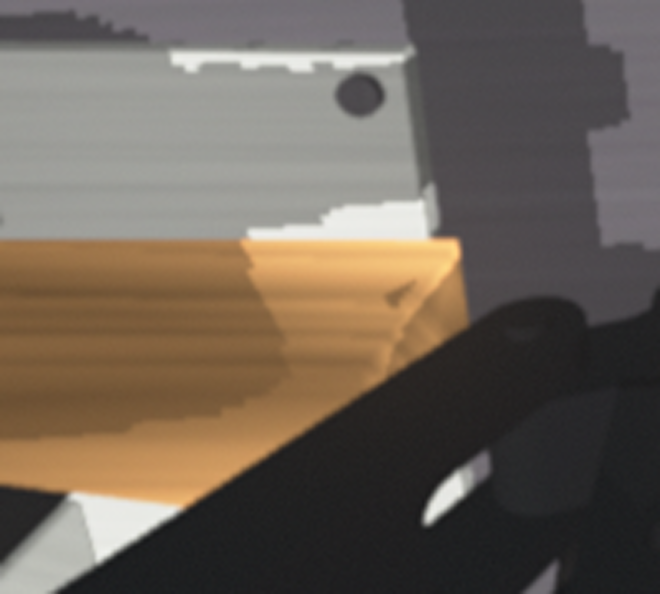

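Run:
```python
from h import *
s=manip.snapshot("wrist");print(ray(s,0,0)[0])
f=lambda x,y,z:pl(s,(x+.5)/3.3-.5,(y+.5)/3.3-.5+190,z).round(4)
print("bottom?",f(458,240,.008),f(458,240,.058)); print("other",f(385,365,.008),f(385,365,.058))
print("flat line",f(0,240,.008),f(0,240,.058))
print("plate corner",f(410,50,.008),f(437,238,.008))
for p in [(.5785,.069,.008),(.5785,.069,.058),(.6175,.069,.058)]: q=px(s,p);print(p,q,(q-[0,190])*3.3)
```

```text
[0.45489158 0.16773666 0.22289533]
bottom? [0.5766 0.0664 0.008 ] [0.5483 0.09   0.058 ]
other [0.6115 0.0425 0.008 ] [0.575  0.0716 0.058 ]
flat line [ 0.5728 -0.0445  0.008 ] [0.5454 0.0049 0.058 ]
plate corner [0.5277 0.063  0.008 ] [0.5759 0.0614 0.008 ]
(0.5785, 0.069, 0.008) [142.01660022 264.37675835] [468.65478072 245.44330257]
(0.5785, 0.069, 0.058) [113.19548966 304.95559769] [373.54511587 379.35347237]
(0.6175, 0.069, 0.058) [123.38694792 353.24289036] [407.17692814 538.70153818]
```

Wrist view: wedge tail's bottom flat corner at (138,263), giving (0.577, 0.067). So the tail centre is near x 0.597, y 0.068, and the head lines up at the present x. Lower the head to strike height, then make the first tap.

>>> drive_tool(
  motion=[0,0,30,0,0,0,5,0,0,58,0,0,0,5,0,0,58,0,0,0,5,0,-25,58,0,0,0,5,0,-45,58,0,0,0,5],
)

```text
t: 4.42
tcp_pos: [0.5315, 0.1209, 0.0229]
tool_rot: [0.016, 1.0, 0.0, 0.001]
force: [1.3, 0.4, -3.4]
finger_gap: 0.212
```

Run:
```python
from h import *
s=manip.snapshot("scene");c=s["color"][:,:,::-1];cv2.imwrite("pics/s3.png",cv2.resize(c[170:300,210:340],None,fx=5,fy=4.6,interpolation=cv2.INTER_CUBIC))
st=manip.sense();print(st["t"],st["tcp_pos"],st["tool_rot"],st["force"],st["ft_torque"])
```

```text
4.475 [0.53139001 0.11847899 0.02275451] [ 1.73151069e-02  9.99849484e-01 -2.28999644e-04  1.06942863e-03] [-0.98351357 -1.59754742 -4.72767425] [-0.12797087  0.18588599 -0.00528474]
```

View pics/s3.png

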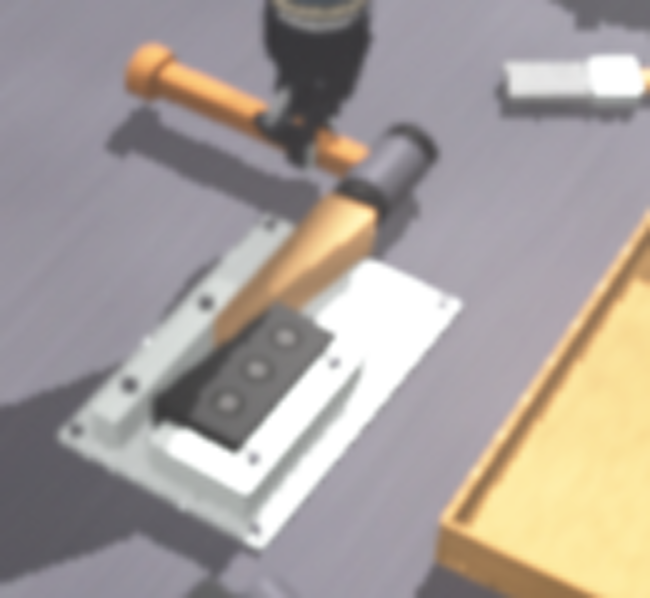

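The head is level with and centred on the tail, just short of contact. Tap 1, with draw-back.

>>> drive_tool(
  motion=[0,-11,0,0,0,0,5,0,-23,0,0,0,0,5,0,-5,0,0,0,0,5,0,8,0,0,0,0,5,0,8,0,0,0,0,5],
)

```text
t: 5.1
tcp_pos: [0.5314, 0.1281, 0.0227]
tool_rot: [0.016, 1.0, -0.0, 0.001]
force: [-0.4, 0.0, -4.5]
finger_gap: 0.218
```

```bash
cat > look.py <<'E'
from h import *
import sys
n=sys.argv[1]
s=manip.snapshot("scene");c=s["color"][:,:,::-1];cv2.imwrite(f"pics/s{n}.png",cv2.resize(c[190:300,210:320],None,fx=5.3,fy=5.3,interpolation=cv2.INTER_CUBIC))
st=manip.sense();print(st["t"],st["tcp_pos"].round(4),st["tool_rot"].round(4),st["force"].round(1),st["ft_torque"].round(2),st["finger_gap"])
E
python3 look.py 4
```

```text
5.15 [0.5314 0.1276 0.0227] [ 1.610e-02  9.999e-01 -3.000e-04  1.000e-03] [-0.3  0.1 -3.8] [0.03 0.21 0.03] 0.2167417652751999
```

View pics/s4.png

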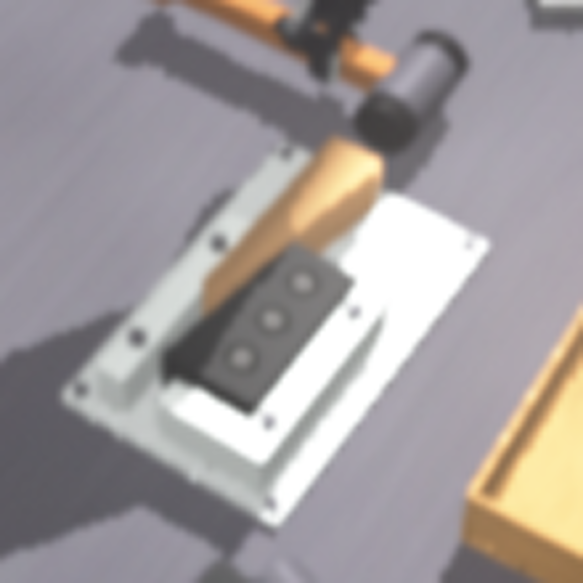

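Tap 1 moved the wedge about 20 mm; the hammer is clear again. Tap 2.

>>> drive_tool(
  motion=[0,-20,0,0,0,0,5,0,-34,0,0,0,0,5,0,-45,0,0,0,0,5,0,-25,0,0,0,0,5,0,-20,0,0,0,0,5,0,-20,0,0,0,0,5],
)

```text
t: 5.9
tcp_pos: [0.5307, 0.1076, 0.0227]
tool_rot: [0.016, 1.0, -0.0, 0.001]
force: [-0.2, -0.1, -5.4]
finger_gap: 0.215
```

```bash
python3 look.py 5
```

```text
5.95 [0.5307 0.1074 0.0227] [ 1.590e-02  9.999e-01 -4.000e-04  9.000e-04] [-0.1 -0.  -4.9] [-0.01  0.12  0.01] 0.21328480852225223
```

View pics/s5.png

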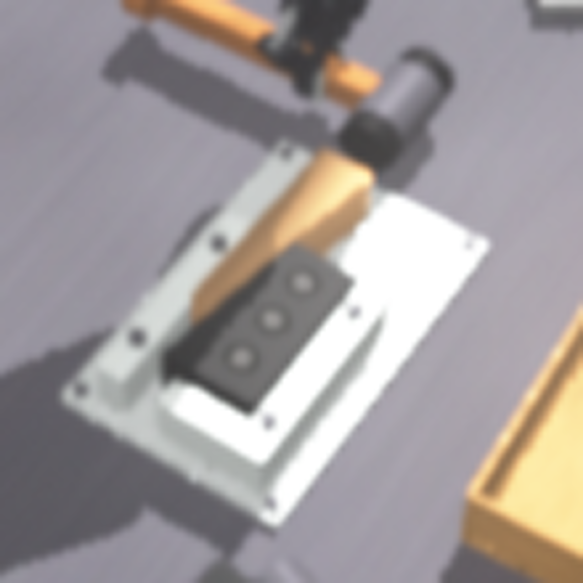

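Advanced further; there is still play beside the block. Tap 3, with a force reading at the end of the stroke.

>>> drive_tool(
  motion=[0,-18,0,0,0,0,5,0,-28,0,0,0,0,5,0,-37,0,0,0,0,5],
)

```text
t: 6.32
tcp_pos: [0.529, 0.0697, 0.0227]
tool_rot: [0.016, 1.0, -0.0, 0.0]
force: [-0.6, 3.3, -3.4]
finger_gap: 0.211
```

>>> drive_tool(
  motion=[0,15,0,0,0,0,5,0,20,0,0,0,0,5,0,20,0,0,0,0,5],
)

```text
t: 6.7
tcp_pos: [0.5297, 0.0906, 0.0227]
tool_rot: [0.015, 1.0, -0.0, 0.001]
force: [-0.5, 0.2, -3.2]
finger_gap: 0.215
```

```bash
python3 look.py 6
```

```text
6.75 [0.5297 0.0903 0.0227] [ 1.560e-02  9.999e-01 -2.000e-04  6.000e-04] [-0.5 -0.9 -3.7] [-0.05  0.17 -0.02] 0.21400918681516323
```

View pics/s6.png

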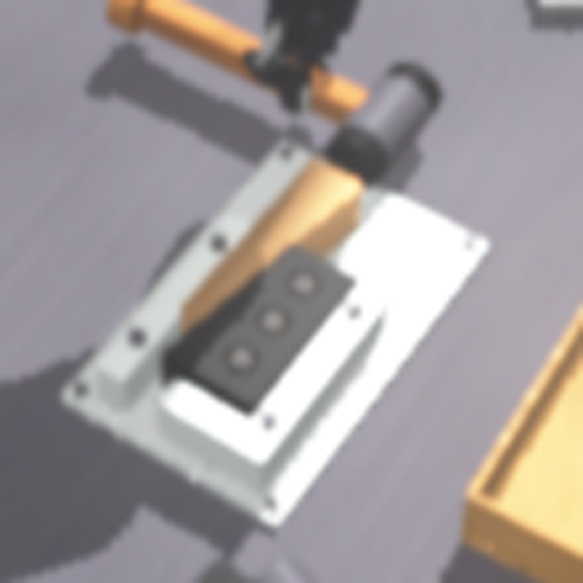

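>>> drive_tool(
  motion=[-2,-18,0,0,0,0,5,-2,-26,0,0,0,0,5,-2,-32,0,0,0,0,5],
)

```text
t: 7.12
tcp_pos: [0.5282, 0.0593, 0.0226]
tool_rot: [0.015, 1.0, 0.001, -0.002]
force: [-5.0, 17.4, 1.0]
finger_gap: 0.215
```

>>> drive_tool(
  motion=[0,15,0,0,0,0,5,0,20,0,0,0,0,5,0,20,0,0,0,0,5],
)

```text
t: 7.5
tcp_pos: [0.5292, 0.0795, 0.0227]
tool_rot: [0.015, 1.0, 0.001, -0.002]
force: [0.1, -0.0, -2.8]
finger_gap: 0.215
```

```bash
python3 look.py 7
```

```text
7.55 [0.5291 0.0793 0.0227] [ 0.0151  0.9999  0.001  -0.0016] [-0.4 -0.5 -4.4] [0.01 0.13 0.03] 0.21625456002438212
```

View pics/s7.png

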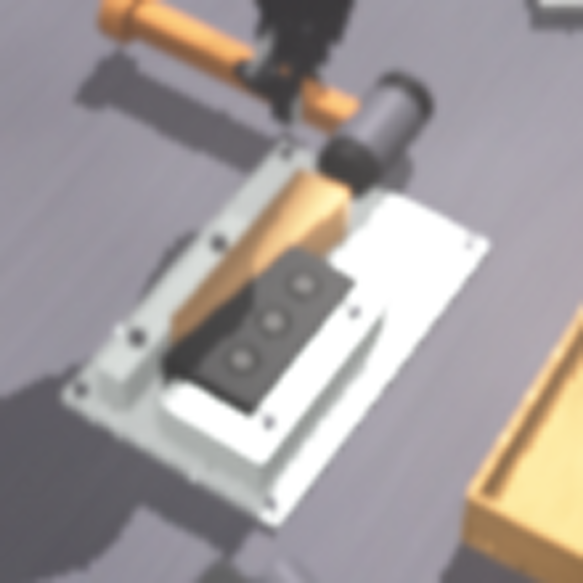

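Force rose to 17 N at TCP y 0.059, so both sides are starting to bear. Tap again to check for a stop.

>>> drive_tool(
  motion=[-2,-14,0,0,0,0,5,-2,-20,0,0,0,0,5,-2,-23,0,0,0,0,5],
)

```text
t: 7.92
tcp_pos: [0.5307, 0.0563, 0.0227]
tool_rot: [0.015, 1.0, 0.002, -0.001]
force: [1.3, 11.0, -3.5]
finger_gap: 0.214
```

>>> drive_tool(
  motion=[0,15,0,0,0,0,5,0,20,0,0,0,0,5,0,20,0,0,0,0,5],
)

```text
t: 8.3
tcp_pos: [0.5311, 0.077, 0.0228]
tool_rot: [0.015, 1.0, 0.002, -0.001]
force: [-0.1, -0.3, -4.5]
finger_gap: 0.216
```

```bash
python3 look.py 8
```

```text
8.35 [0.5311 0.0766 0.0227] [ 0.0147  0.9999  0.0015 -0.0015] [ 0.2 -0.2 -4.2] [-0.01  0.18 -0.04] 0.21437219858841652
```

View pics/s8.png

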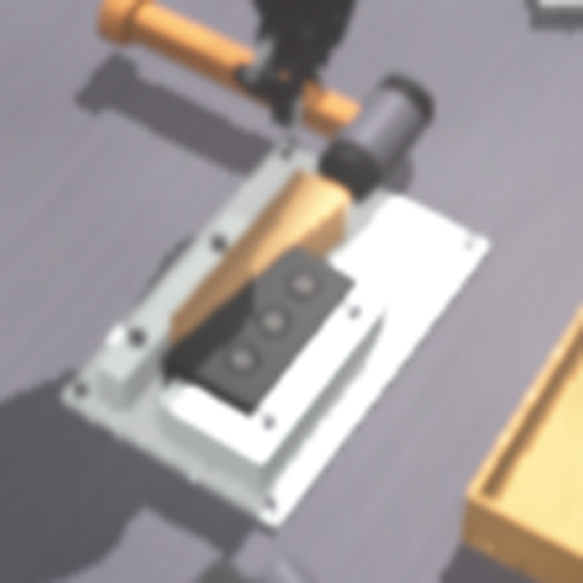

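>>> drive_tool(
  motion=[0,-15,0,0,0,0,5,0,-21,0,0,0,0,5,0,-24,0,0,0,0,5,0,-24,0,0,0,0,5],
)

```text
t: 8.85
tcp_pos: [0.5297, 0.0553, 0.0228]
tool_rot: [0.013, 1.0, 0.003, -0.002]
force: [1.6, 17.3, -2.4]
finger_gap: 0.221
```

>>> drive_tool(
  motion=[0,15,0,0,0,0,5,0,20,0,0,0,0,5,0,20,0,0,0,0,5],
)

```text
t: 9.22
tcp_pos: [0.5303, 0.0751, 0.0229]
tool_rot: [0.013, 1.0, 0.003, -0.002]
force: [-0.5, -0.4, -4.2]
finger_gap: 0.216
```

```bash
python3 look.py 9
python3 - <<'E'
import cv2,numpy as np
a=[cv2.imread(f"pics/s{i}.png")[160:420,150:380] for i in (7,8,9)]
cv2.imwrite("pics/cmp.png",np.hstack(a))
from h import *
s=manip.snapshot("wrist");cv2.imwrite("pics/w9.png",s["color"][:,:,::-1])
E
```

```text
9.275 [0.5304 0.0748 0.0229] [ 0.0133  0.9999  0.003  -0.0018] [-0.2 -0.8 -3.7] [-0.08  0.13 -0.02] 0.21079549330012945
```

View pics/cmp.png

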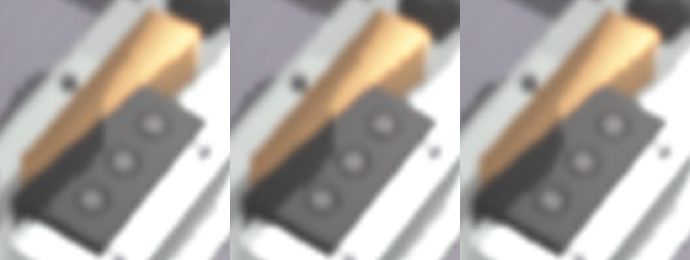

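View pics/w9.png

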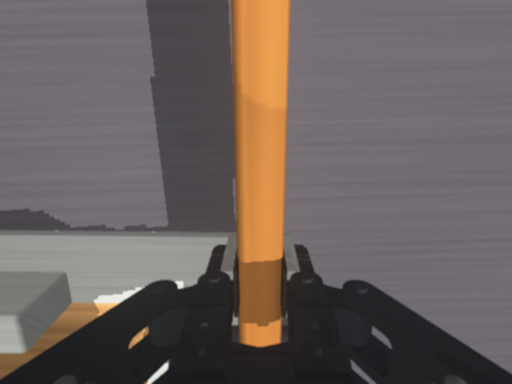

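The tail and tip positions are the same after the last three taps, which peaked at 11–17 N, so the wedge has stopped. One more firm tap to set it.

>>> drive_tool(
  motion=[-1,-12,0,0,0,0,5,-1,-19,0,0,0,0,5,-1,-24,0,0,0,0,5,-1,-24,0,0,0,0,5],
)

```text
t: 9.82
tcp_pos: [0.5303, 0.0535, 0.0229]
tool_rot: [0.012, 1.0, 0.005, -0.002]
force: [1.4, 17.9, -3.6]
finger_gap: 0.212
```

>>> drive_tool(
  motion=[0,15,0,0,0,0,5,0,35,0,0,0,0,5,0,60,0,0,0,0,5,0,100,-30,0,0,0,5,0,140,-60,0,0,0,5,0,140,-60,0,0,0,5],
)

```text
t: 10.58
tcp_pos: [0.5358, 0.1953, 0.0866]
tool_rot: [0.01, 1.0, 0.005, 0.001]
force: [0.7, -1.8, -4.5]
finger_gap: 0.211
```

```bash
python3 look.py 10
python3 - <<'E'
import cv2,numpy as np
a=[cv2.imread(f"pics/s{i}.png")[160:420,150:380] for i in (8,9,10)]
cv2.imwrite("pics/cmp2.png",np.hstack(a))
from h import *
s=manip.snapshot("top");c=s["color"][:,:,::-1]
cv2.imwrite("pics/t10.png",c);cv2.imwrite("pics/c10.png",cv2.resize(c[115:190,245:350],None,fx=7,fy=7,interpolation=cv2.INTER_CUBIC))
E
```

```text
10.625 [0.5344 0.1937 0.0852] [ 1.070e-02  9.999e-01  4.800e-03 -6.000e-04] [ 0.1 -0.4 -4.2] [-0.06  0.2  -0.01] 0.21598678161664528
```

View pics/cmp2.png

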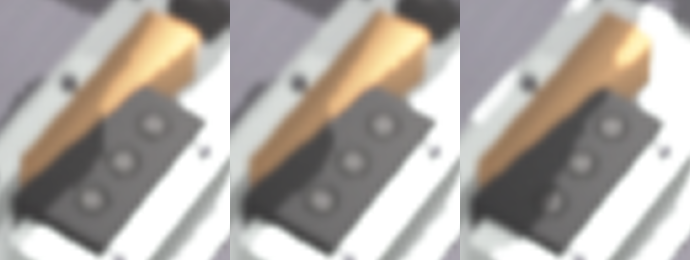

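View pics/c10.png

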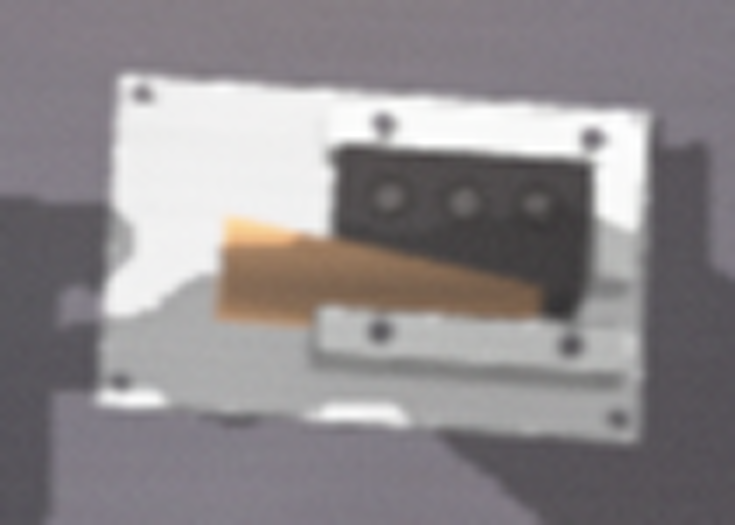

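View pics/t10.png

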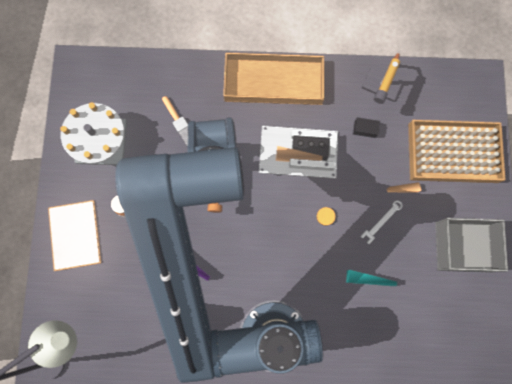

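The wedge has advanced about 55 mm and the block looks square to the far fence. I'll measure the block-to-fence fit more carefully on the top image.

Run:
```python
from h import *
s=manip.snapshot("top");c=s["color"]
cv2.imwrite("pics/b1.png",cv2.resize(c[130:165,285:340,::-1],None,fx=14,fy=14,interpolation=cv2.INTER_CUBIC))
b=cv2.imread("pics/top0.png")[130:165,285:340]
cv2.imwrite("pics/b0.png",cv2.resize(b,None,fx=14,fy=14,interpolation=cv2.INTER_CUBIC))
def edge(g,cols,name):
    P=[]
    for u in cols:
        col=g[125:150,u].astype(float); 
        d=np.diff(col); i=np.argmin(d[:18])
        # subpixel centroid of gradient
        w=-np.clip(d[max(0,i-2):i+3],None,0); v=125+max(0,i-2)+.5+np.sum(np.arange(len(w))*w)/w.sum()
        P.append((u,v))
    P=np.array(P);k=np.polyfit(P[:,0],P[:,1],1);W=np.array([pl(s,u,np.polyval(k,u),.054) for u in (cols[0],cols[-1])])
    d=W[0]-W[1];print(name,k.round(4),W.round(4),"yaw",np.degrees(np.arctan2(-d[0],d[1])),np.std(P[:,1]-np.polyval(k,P[:,0])))
for im,n in((cv2.imread("pics/top0.png"),"before"),(c[:,:,::-1],"now")):
    g=cv2.cvtColor(np.ascontiguousarray(im),cv2.COLOR_BGR2GRAY)
    edge(g,range(296,328),n)
    # plate far edge: bright start
    P=[]
    for u in range(266,335):
        col=g[118:138,u].astype(float);d=np.diff(col);i=np.argmax(d);w=np.clip(d[max(0,i-2):i+3],0,None);P.append((u,118+max(0,i-2)+.5+np.sum(np.arange(len(w))*w)/w.sum()))
    P=np.array(P);k=np.polyfit(P[:,0],P[:,1],1)
    r=P[:,1]-np.polyval(k,P[:,0]);m=abs(r)<.6;k=np.polyfit(P[m,0],P[m,1],1)
    W=np.array([pl(s,u,np.polyval(k,u),.008) for u in(268,295)]);print(" plate far edge left part",k.round(4),m.sum(),W.round(4))
```

```text
before [6.660000e-02 1.157797e+02] [[ 0.6491 -0.0562  0.054 ]
 [ 0.6453 -0.1593  0.054 ]] yaw -2.1039530321542967 0.09259047999277444
 plate far edge left part [7.360000e-02 1.059371e+02] 69 [[ 0.6961  0.0365  0.008 ]
 [ 0.6921 -0.0563  0.008 ]]
now [8.620000e-02 1.092535e+02] [[ 0.6516 -0.0561  0.054 ]
 [ 0.6457 -0.1593  0.054 ]] yaw -3.267978202859708 0.77747268035156
 plate far edge left part [7.340000e-02 1.060008e+02] 69 [[ 0.6962  0.0365  0.008 ]
 [ 0.6921 -0.0563  0.008 ]]
```

View pics/b1.png

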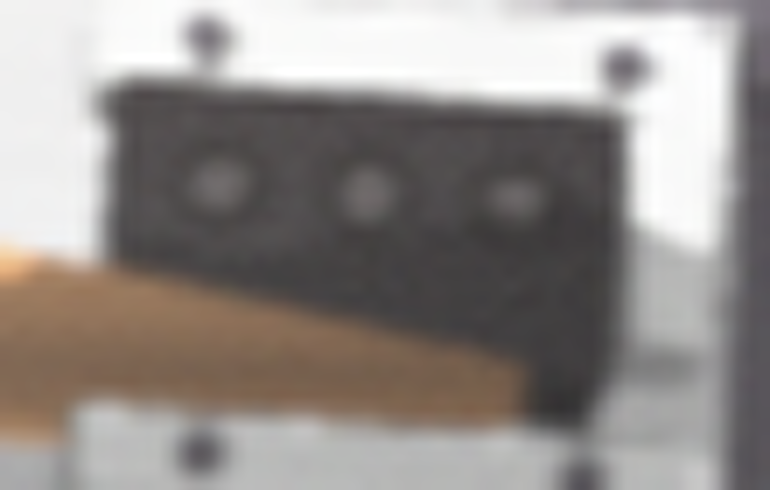

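View pics/b0.png

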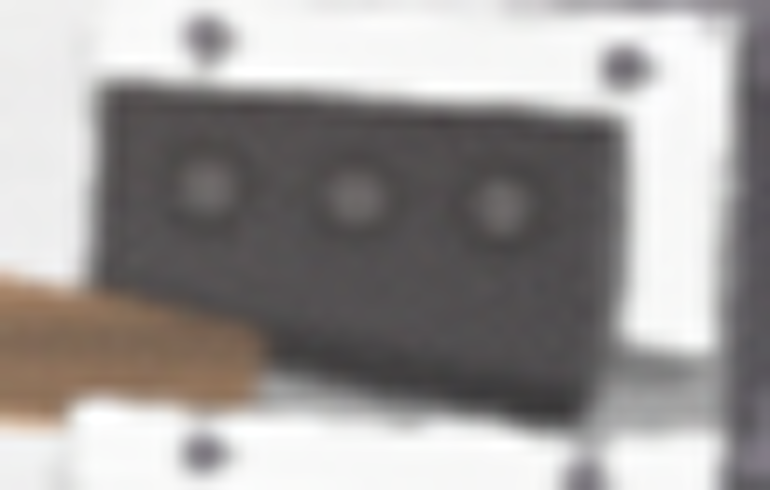

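The block's far edge is parallel to the plate's within pixel noise. It sits about 1 mm further toward the far fence and against the end stop, and the cups show the same shift. The wedge is tight, so I'll lay the hammer back in its original clear spot.

Run:
```python
from h import *
print(delta([.481,.306,.06],-27.0)); print(delta([.481,.306,.0095],-27.0))
```

```text
[array([ 54.5, 112.4,  24.9]), array([ 0.41, -0.44, 25.63])]
[array([ 54.2, 112. ,  75.4]), array([ 0.41, -0.44, 25.63])]
```

>>> drive_tool(
  motion=[14,28,0,0,0,6.5,5,27,56,0,0.2,-0.2,13,5,41,84,0,0.3,-0.3,19.5,5,54,112,0,0.4,-0.4,25.5,5,54,112,25,0.4,-0.4,25.5,5,54,112,50,0.4,-0.4,25.5,5,54,112,65,0.4,-0.4,25.5,5,54,112,65,0.4,-0.4,25.5,5],
)

```text
t: 11.72
tcp_pos: [0.4803, 0.3045, 0.0182]
tool_rot: [0.233, 0.972, -0.001, -0.002]
force: [0.2, -0.3, -4.6]
finger_gap: 0.215
```

```bash
python3 look.py 11
python3 - <<'E'
from h import *
s=manip.snapshot("scene");c=s["color"][:,:,::-1];cv2.imwrite("pics/s12.png",cv2.resize(c[125:215,230:350],None,fx=6,fy=6,interpolation=cv2.INTER_CUBIC))
print(delta([.481,.306,.0085],-27.0))
E
```

```text
11.775 [0.4811 0.305  0.0192] [ 2.329e-01  9.725e-01 -4.000e-04 -1.000e-03] [ 0.3  0.2 -3.3] [0.09 0.13 0.01] 0.21243915045416106
[array([ 0.9,  0.2, 11.4]), array([ 0.  , -0.04,  0.07])]
```

View pics/s12.png

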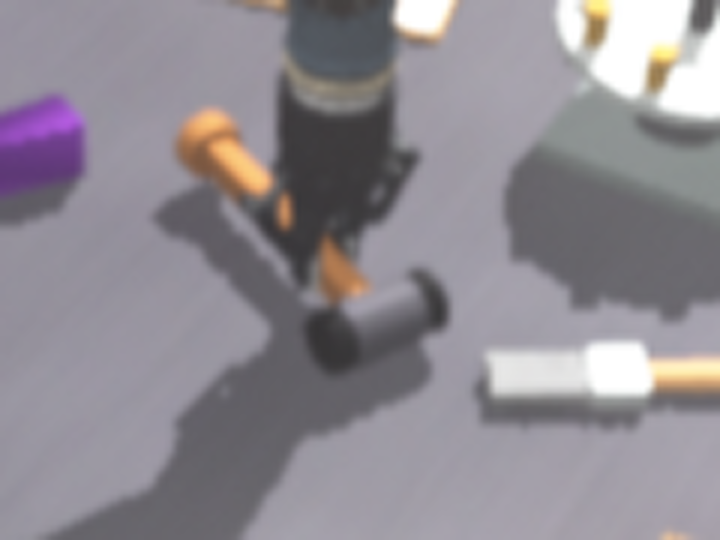

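Clear of the brush and jar, about 10 mm above the bench. Lower gently until it touches.

>>> drive_tool(
  motion=[0,0,5,0,0,0,5,0,0,9,0,0,0,5,0,0,10,0,0,0,5,0,0,10,0,0,0,5],
)

```text
t: 12.32
tcp_pos: [0.4817, 0.3055, 0.0099]
tool_rot: [0.233, 0.973, 0.0, -0.0]
force: [0.5, 0.3, -4.0]
finger_gap: 0.216
```

>>> drive_tool(
  motion=[0,0,1,0,0,0,5,0,0,2,0,0,0,5,0,0,2,0,0,0,5],
)

```text
t: 12.7
tcp_pos: [0.4817, 0.3056, 0.0082]
tool_rot: [0.233, 0.973, 0.0, -0.0]
force: [-1.2, 0.4, -2.8]
finger_gap: 0.215
```

>>> drive_tool(
  motion=[0,0,1,0,0,0,5,0,0,1,0,0,0,5,0,0,1,0,0,0,30,0,0,1,0,0,0,50,0,0,1,0,0,0,60,0,0,1,0,0,0,60],
)

```text
t: 13.45
tcp_pos: [0.4818, 0.3056, 0.0071]
tool_rot: [0.233, 0.973, 0.0, -0.0]
force: [-0.2, 0.9, 1.1]
finger_gap: 0.701
```

>>> drive_tool(
  motion=[0,0,-30,0,0,0,60,0,0,-80,0,0,0,60,0,0,-140,0,0,0,60,40,0,-200,0,0,0,60,80,30,-230,0,0,0,60,80,80,-230,0,0,0,60,80,130,-230,0,0,0,60,80,180,-230,0,0,0,60],
)

```text
t: 14.45
tcp_pos: [0.4923, 0.5036, 0.2375]
tool_rot: [0.233, 0.973, 0.0, 0.0]
force: [0.5, -0.9, 0.2]
finger_gap: 0.704
```

```bash
python3 look.py 13
python3 - <<'E'
from h import *
s=manip.snapshot("scene");cv2.imwrite("pics/s14.png",cv2.resize(s["color"][100:340,60:400,::-1],None,fx=2.3,fy=2.3,interpolation=cv2.INTER_CUBIC))
s=manip.snapshot("top");c=s["color"][:,:,::-1];cv2.imwrite("pics/t14.png",c)
cv2.imwrite("pics/b2.png",cv2.resize(c[115:190,245:350],None,fx=7,fy=7,interpolation=cv2.INTER_CUBIC))
E
```

```text
14.5 [0.4954 0.5094 0.2368] [0.2319 0.9727 0.0044 0.0016] [3.2 5.9 1.2] [ 0.24 -0.17 -0.06] 0.7025999322363409
```

View pics/s14.png

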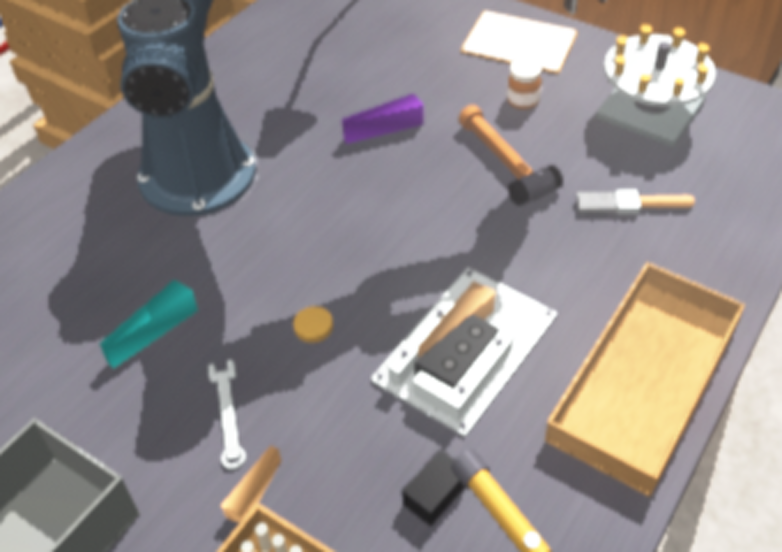

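View pics/b2.png

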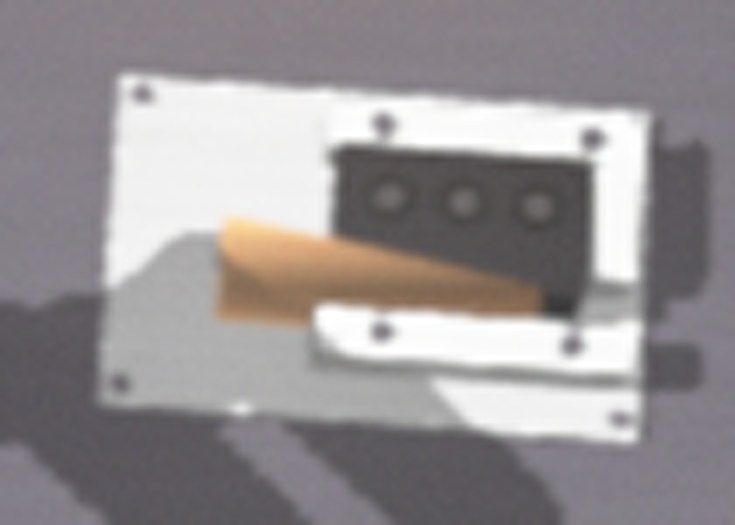

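View pics/t14.png

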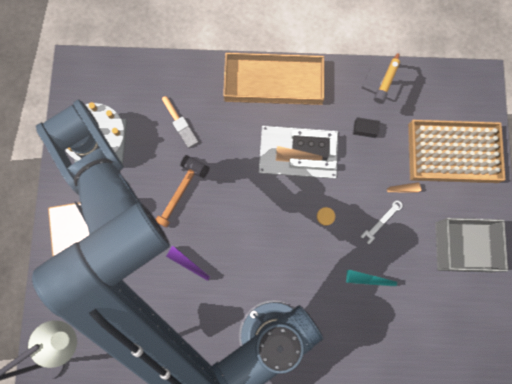

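>>> drive_tool(
  motion=[0,0,0,0,0,0,60,0,0,0,0,0,0,60],
)

```text
t: 14.85
tcp_pos: [0.4917, 0.5025, 0.2359]
tool_rot: [0.232, 0.973, -0.0, -0.001]
force: [0.4, -0.4, 0.4]
finger_gap: 0.704
```

```bash
python3 - <<'E'
from h import *
s=manip.snapshot("top")
def cen(im,x0,y0):
    g=cv2.cvtColor(np.ascontiguousarray(im),cv2.COLOR_BGR2GRAY).astype(float)
    r=3;P=[]
    for x,y in zip(x0,y0):
        x,y=round(x),round(y)
        w=g[y-r:y+r+1,x-r:x+r+1];w=np.clip(w-np.median(w),0,None);yy,xx=np.mgrid[y-r:y+r+1,x-r:x+r+1]
        P.append(((w*xx).sum()/w.sum(),(w*yy).sum()/w.sum()))
    return np.array(P)
for im,xs,ys,n in((cv2.imread("pics/top0.png"),(300,310.4,320.8),(143.3,144.2,145),"before"),(s["color"][:,:,::-1],(300.7,311.4,322),(143.1,143.9,144.4),"now")):
    P=cen(im,xs,ys);W=np.array([pl(s,u,v,.052) for u,v in P]);d=W[0]-W[2]
    print(n,P.round(2).tolist(),W.round(4).tolist(),"yaw",np.degrees(np.arctan2(-d[0],d[1])))
g=s["color"][:,:,::-1]
S=cen(255-np.ascontiguousarray(g),(299.9,329.5),(132.6,134.6));W=np.array([pl(s,u,v,.048) for u,v in S]);d=W[0]-W[1];print("far screws",W.round(4),"yaw",np.degrees(np.arctan2(-d[0],d[1])))
print(manip.sense()["force"])
E
python3 -c "
from h import *
s=manip.snapshot('wrist');cv2.imwrite('pics/w15.png',s['color'][:,:,::-1])"
```

```text
before [[299.55, 142.93], [309.99, 143.67], [320.38, 144.38]] [[0.6244, -0.0685, 0.052], [0.623, -0.1031, 0.052], [0.6216, -0.1376, 0.052]] yaw -2.2539050716306965
now [[300.23, 142.78], [310.79, 143.54], [321.45, 143.98]] [[0.625, -0.0707, 0.052], [0.6235, -0.1058, 0.052], [0.6231, -0.1412, 0.052]] yaw -1.4950849877550356
far screws [[ 0.6547 -0.0681  0.048 ]
 [ 0.6541 -0.1659  0.048 ]] yaw -0.3607897683877394
[0.09901107 0.07968442 0.4803609 ]
```

View pics/w15.png

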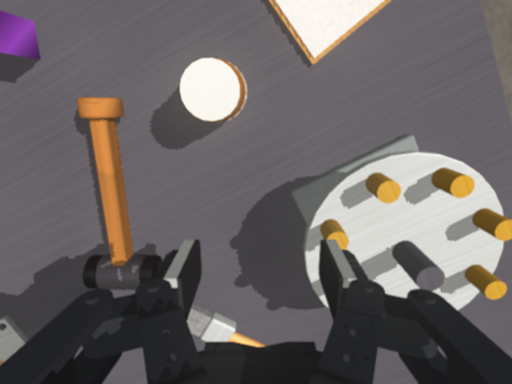

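The hammer lies flat and released, clear of everything, and the bystanders look unmoved. There's time left, so I'll take a close wrist view of the holder from above to confirm the fit.

Run:
```python
from h import *
print(delta([.56,-.09,.25],-2))
```

```text
[array([-328.5, -498.1,  -13.8]), array([-1.000e-02, -4.000e-02, -2.486e+01])]
```

>>> drive_tool(
  motion=[-33,-50,-14,0,0,0,60,-66,-100,-14,0,0,-3,60,-99,-150,-14,0,0,-6,60,-132,-200,-14,0,0,-9,60,-165,-250,-14,0,0,-12,60,-198,-300,-14,0,0,-15,60,-231,-350,-14,0,0,-18,60,-264,-400,-14,0,0,-21,60],
)

```text
t: 15.95
tcp_pos: [0.5465, 0.0244, 0.251]
tool_rot: [0.051, 0.999, -0.0, 0.0]
force: [1.7, -0.5, -1.0]
finger_gap: 0.702
```

Run:
```python
from h import *
print(delta([.56,-.09,.25],-2))
```

```text
[array([ -25. , -112.4,    1. ]), array([-0.01,  0.04, -3.79])]
```

>>> drive_tool(
  motion=[-12,-50,0,0,0,-2,60,-25,-100,0,0,0,-4,60,-25,-112,0,0,0,-4,60,-25,-112,0,0,0,-4,60],
)

```text
t: 16.45
tcp_pos: [0.5594, -0.0901, 0.2511]
tool_rot: [0.017, 1.0, 0.0, 0.0]
force: [-0.5, -0.1, 0.6]
finger_gap: 0.701
```

Run:
```python
from h import *
s=manip.snapshot("wrist");cv2.imwrite("pics/w16.png",s["color"][:,:,::-1])
cv2.imwrite("pics/w16b.png",cv2.resize(s["color"][140:340,150:400,::-1],None,fx=3,fy=3,interpolation=cv2.INTER_CUBIC))
```

```text
(no output)
```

View pics/w16.png

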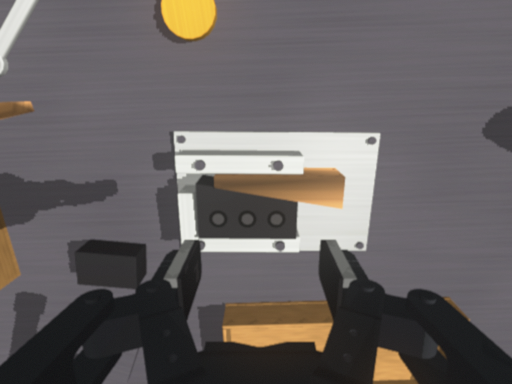

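View pics/w16b.png

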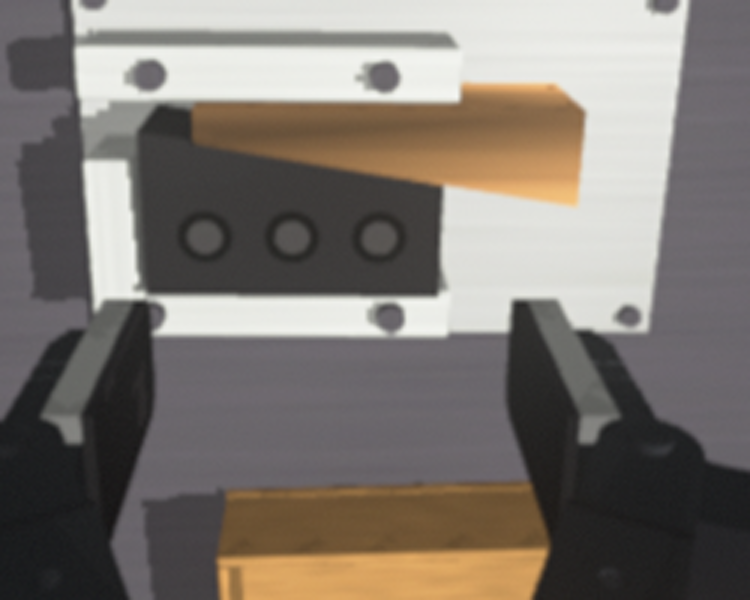

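Close view: the cups lie level at crop row 238, parallel to the far fence edge at rows 294–297. No gap shows between block and fence, the wedge's taper mates along the block, and its flat side is on the near fence. Handing in.

```bash
python3 -c "
from station import manip
print(manip.sense()['t'],manip.sign_off())"
```

```text
the job is handed in; nothing more can be done
16.5 None
```

I gripped the hammer and gave the wedge seven separate taps on its thick end, drawing back after each one. The wedge moved about 55 mm. Then I laid the hammer flat in its original spot, let go, moved the arm clear and handed in at 16.5 s.

- **Tightness:** By eye, the wedge stayed put over the last three taps, with 11–18 N read at the end of each stroke. The arm did reach 1–3 mm farther on each of those taps. I put that down to the hammer turning slightly in the grip, but did not check it directly.
- **Fit of the block:** The close wrist picture shows the block square to the far fence with no visible gap. The wedge's taper lies along the block and its flat side is against the near fence. From the coarser top camera, block yaw came out at -1.5° against the holder's -2.0°, which I took as pixel noise. One other top-view reading, from the fence screws (-0.4°), disagreed; I judged it unreliable.
- **Everything else:** In the pictures taken after I let go, the hammer lies clear of everything, and nothing else on the bench looks moved.

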